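Turn the tea-sachet tray round in its sleeve

ROBOT

A 7-joint arm with a two-finger parallel gripper is mounted at the origin on a cart in front of the work surface, level with it; the furniture and walls round the work are solid. World frame = base frame: x ahead of the robot, y to its left, z up, the work surface at z = 0. Lengths are in m, angles in rad, forces in N, time in s.
With the tool pointing down it reaches from about 0.4 to 0.85 m from the base axis. Payload 10.4 kg.
Tool frame: the origin (TCP) lies midway between the tips of the shut fingers; the grasp point (between the pads) lies 19 mm behind it (r.grasp_offset is the distance from the TCP to the grasp point, in m); x points along the fingers, y is the direction in which the jaws open and shut, and the axes are right-handed (so a half turn about x gives the same grasp; the last joint's range is limited). The gripper opens to 87 mm and grips with 3 to 60 N. Pads are 19 mm wide; open, the fingers measure 117 mm over their backs; the gripper's body (75 mm by 190 mm) begins 51 mm behind the grasp point.
Start: joints at [1.19, 0.332, -0.065, 1.46, 0.022, 1.35, -0.088], TCP at [0.219, -0.585, 0.223] pointing down, gripper open.
Joint ranges: [-2.6, 2.6], [-0.5, 2.12], [-1.47, 1.34], [0.16, 2.42], [-1.27, 4.41], [0.06, 2.06], [-2.6, 2.6]. Speed limits (rad/s): [2.22, 2.22, 2.79, 2.79, 3.14, 3.14, 3.14].

INTERFACE

Orientations are given as a unit quaternion [x, y, z, w].
In Python, from bench import r, vision, close_job gives the robot as it stands. The module is installed in compiled form; this text tells all that it offers.
- The arm moves only by the shell command python3 -m pendant 'ROWS' [OPENING] [FORCE]. ROWS is text: rows parted by semicolons, each of 6 numbers parted by spaces: the shift along the tool's x, y, z in units of 0.25 m (1.0 is 0.25 m), then the turn, a rotation vector about the tool's x, y, z in units of 1.5 rad (1.0 is 1.5 rad). A call has 1 to 8 rows; each row is the pose to reach, as a shift and turn from the pose commanded when the call began, along the tool's axes at that moment; what a row does not reach only later rows make up. A row lasts 1/10 s, in which the tool goes at most 50 mm and 8.59 degrees, less where a joint would pass 70% of its speed; a pose out of reach is approached as far as the arm can. A call with a number of a shift or a turn outside -1 to 1 is refused whole. A call with a gripper value outside its range is refused whole. OPENING is the gripper command: -1 is shut, 1 is fully open, values between are in proportion, set as the call begins (- or left out, the last holds). The fingers move at their own pace and stop on an object; FORCE is the grip in N (left out, the last holds). Time passes only in rows, so rows that repeat a pose let the fingers close. It gives the time, the measured TCP pose, the force and the opening at its end, in the units of the state.
- r.read_state(): the state, without advancing time (a new reading comes with each control period).
- vision.camera(name): name is "scene" or "top" or "wrist"; returns (picture, depth): 480x640x3 uint8, blue, green, red; 480x640 float32, m along the optical axis (not along the pixel's ray), 0 where there is no reading.
- vision.get_calibration(name): a dict with "camera_matrix" (3x3 intrinsics, pixels), "rvec" (rotation vector, rad) and "tvec" (3), from world to camera coordinates, as OpenCV has them. Camera axes: x right, y down, z forward; pixel columns grow to the right and rows downward; lengths in m; the calibration is good to about 2 mm. A picture is of the moment at which its call begins: read the wrist's pose just before it. get_calibration takes no time and is no camera call; for the wrist camera it gives the pose at the moment of the call.
- close_job(): hands the job in, once; it reports no verdict.
The state is a dict: "time": time; "joint_positions": joint angles; "joint_vel": joint speeds; "joint_torque": joint torques, N m; "ee_pos": TCP position; "eef_rot": TCP orientation; "ft_force": force on the tool from outside, world axes, zero at the start; "torque": the same for the moment, N m; "width": finger opening in m.
Only numpy, scipy, OpenCV 4.12 (cv2) and the standard library are available. Lean on these libraries where they do the work, as an engineer would, in place of code of your own. Each camera call takes 0.05 s, during which the arm holds its last target. There are 200 camera calls.

TASK

The guests have emptied the front half of the tea-sachet tray. Draw the tray right out of its wooden sleeve, turn it end for end, and slide it back in until it clicks fully home, so that the full half now stands in the open front of the sleeve. Keep the tray upright so that no sachet drops out; the sleeve is only standing there, so do not shove it more than about 3 cm, and leave the mug, the jar and the bun where they are.

Things in the scene. Friction and masses are not known exactly. Their poses are not given: they have to be found in the camera images.
- sleeve: Loose dispenser sleeve, brown wood on a steel base, 178 long x 95 wide x 88 mm high, 1.6 kg; a level push of about 8 to 14 N makes it slide. x axis: sliding direction, from the mouth INTO the sleeve; z up. Origin: on its underside, below the tray's centre when home. Floor top at z 8 mm, channel 67 wide, sides 14 thick; closed back with inner face at x +76.5 (mm).
- sleeve_mouth (a point): Centre of the sleeve's mouth, 28 mm above the sideboard, at x = -71 mm in the sleeve's frame; same axes. The side walls splay by about 3 mm here to lead the tray in, and the 8 mm high base runs on as a sill 56 mm wide to x = -91. When home, the tray's outer end stands 4 mm out of the mouth.
- sleeve_roof (a point): Middle of the roof's front edge, top face, 88 mm above the sideboard, at sleeve x = +2 mm. The roof (underside at 80 mm) covers only the rear half, x > +2. The side walls are 80 mm high for x > -8; in front of that they slope down to 42 mm, so the front half is open above.
- sleeve_catch (a point): Middle of the channel at sleeve x = 0, 27 mm up. Here a sprung brass roller sticks 4 mm into the channel from each side wall. Pushing the tray's end between them (half-way in) takes about 5 to 7 N; then it slides easily, and over the last 5 mm the rollers drop into the notches in the tray's sides and hold it home; drawing it out takes a few N.
- tray_centre (a point): Centre of the tray, 20 mm above its underside. Pale wood, 150 long (x) x 64 wide (y) x 40 mm high, 0.26 kg; floor 4, sides 6, end boards 8 thick and 60 wide; a middle partition; a notch half-way along each side, so it fits either way round. At the start it is in the sleeve, x axes alike, empty half at the mouth, home or up to 35 mm out.
- tray_full_end (a point): Middle of the outer face of the end board beside the full half (tray x = +75 mm), half-way up. The full (+x) half is packed with a tight row of upright paper sachets, one with the tray, that stand 57 mm above its underside, leaving no room for a finger. While it overhangs the sill, this heavier end tips down and binds if a push also drags it downward.
- tray_empty_end (a point): Middle of the outer face of the end board of the empty half (tray x = -75 mm), half-way up. The empty half is 64 x 52 mm inside and open above, so a finger fits inside and the 8 mm end board can be pinched from above.
- mug_mid (a point): Middle of a green mug, 79 x 109 x 98 mm, bystander.
- jar_mid (a point): Middle of a jam jar with a dark lid, 60 mm across, 70 high, bystander.
- bun_mid (a point): Middle of a round brioche bun, 64 mm across, 46 high, bystander.
Mind the look-alikes: they are no part of the job. Of the things shaped like the part that bears tray_centre, the white one is meant.

How it is judged:
By the outcome, as a careful person would: the job done as asked, in the order asked, and still so for the second after the job is handed in, with the robot touching nothing.
It also fails if it takes over 70 s, if anything falls off the work surface, if the arm or the gripper's body presses on something with over 40 N, if the wrist force passes 120 N, or if a joint passes its speed limit or range.

## Working session

There is one attempt and no reset: what is moved stays moved. The work goes in short steps, Python scripts to look and compute and a shell command to move; the robot and the scene stay as the last step left them, time stands still between calls to the robot, and variables do not carry over. Pictures are saved under pics/ and viewed, about 8 in all and at most 12, crops included, and the job is handed in when it is done.

```bash
mkdir -p pics; ls; python3 - <<'E'
from bench import r, vision
import cv2,numpy as np
s=r.read_state(); print({k:np.round(v,3).tolist() for k,v in s.items()}, r.grasp_offset)
for n in ("scene","top"):
    p,d=vision.camera(n); cv2.imwrite(f"pics/{n}0.png",p); np.save(f"pics/{n}0.npy",d)
    c=vision.get_calibration(n); print(n,{k:np.round(v,3).tolist() for k,v in c.items()})
E
```

```text
pics
{'time': 0.0, 'joint_positions': [1.19, 0.333, -0.065, 1.461, 0.022, 1.35, -0.088], 'joint_vel': [0.001, 0.002, 0.003, -0.0, -0.0, 0.0, -0.001], 'joint_torque': [-0.001, -62.325, 0.024, -38.989, -0.061, 0.04, 0.0], 'ee_pos': [0.219, -0.585, 0.222], 'eef_rot': [-0.696, -0.126, 0.696, -0.125], 'ft_force': [0.199, 0.615, 0.694], 'torque': [0.002, -0.019, 0.068], 'width': 0.087} 0.0187
scene {'camera_matrix': [[567.006, 0.0, 307.714], [0.0, 567.006, 242.832], [0.0, 0.0, 1.0]], 'rvec': [1.039, -2.483, 0.962], 'tvec': [0.417, 0.327, 0.998]}
top {'camera_matrix': [[574.886, 0.0, 326.647], [0.0, 574.886, 225.723], [0.0, 0.0, 1.0]], 'rvec': [2.128, -2.124, 0.164], 'tvec': [0.038, 0.556, 1.534]}
```

View pics/scene0.png

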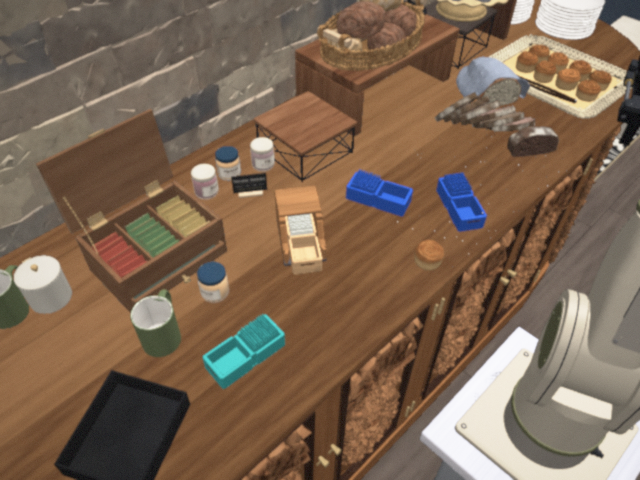

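View pics/top0.png

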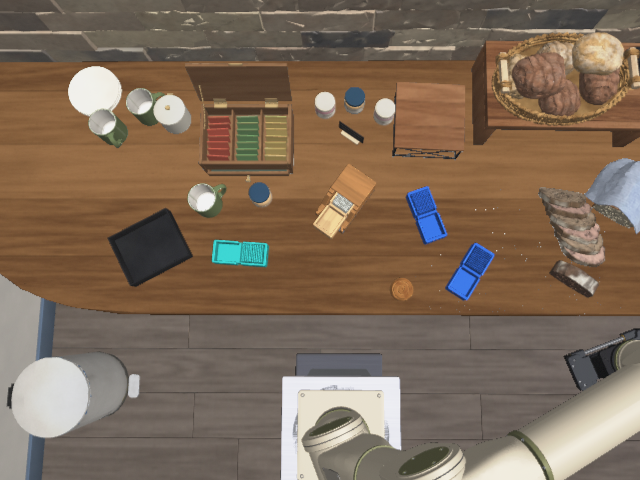

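The scene view shows the pale tray in the brown sleeve at about (300,240). The trays in the same shape are teal at (245,350), blue at (380,193) and blue at (461,202). In the top view these are pale (335,215), teal (240,253), blue (427,215) and blue (470,272). The one I want is the pale tray with white sachets standing in the wooden sleeve. The bun is at top (402,289), the mug at (205,200) and the jar at (260,193).

```bash
cat > h.py <<'E'
import cv2,numpy as np
from bench import r,vision
from scipy.spatial.transform import Rotation as R
def cloud(n,d,c=None):
    c=c or vision.get_calibration(n); K=np.array(c["camera_matrix"]); Rm=cv2.Rodrigues(np.array(c["rvec"],float))[0]; t=np.array(c["tvec"]).ravel()
    v,u=np.mgrid[:480,:640]; P=np.stack([(u-K[0,2])/K[0,0]*d,(v-K[1,2])/K[1,1]*d,d],-1)
    W=(P-t)@Rm; W[d<=0]=np.nan; return W
E
python3 - <<'E'
from h import *
for n in("top","scene"):
    W=cloud(n,np.load(f"pics/{n}0.npy")); p=cv2.imread(f"pics/{n}0.png")
    pts={"top":[(335,215),(357,180),(240,253),(427,215),(402,289),(205,200),(260,193),(340,130),(150,245)],"scene":[(300,198),(303,225),(302,250),(307,268),(430,250)]}[n]
    for u,v in pts: print(n,(u,v),np.round(W[v,u],3))
# roof rectangle: z 0.083..0.093
W=cloud("top",np.load("pics/top0.npy")); m=np.zeros((480,640),bool); m[155:245,305:385]=1
def rect(lo,hi):
    q=W[m&(W[...,2]>lo)&(W[...,2]<hi)][:,:2]; print(lo,len(q)); b=cv2.minAreaRect((q*1000).astype(np.float32)); print(b, cv2.boxPoints(b).round(0).tolist())
rect(.082,.095); rect(.012,.2); rect(.012,.046)
p=cv2.imread("pics/top0.png")[150:250,300:390]; q=cv2.imread("pics/scene0.png")[180:280,260:350]
cv2.imwrite("pics/c1.png",cv2.resize(np.hstack([p,q]),None,fx=4,fy=4,interpolation=cv2.INTER_CUBIC))
E
```

```text
top (335, 215) [0.593 0.016 0.014]
top (357, 180) [ 0.675 -0.044  0.091]
top (240, 253) [0.481 0.277 0.04 ]
top (427, 215) [ 0.59  -0.24   0.029]
top (402, 289) [ 0.384 -0.166  0.041]
top (205, 200) [0.636 0.386 0.011]
top (260, 193) [0.643 0.221 0.07 ]
top (340, 130) [ 0.848  0.001 -0.001]
top (150, 245) [0.507 0.536 0.01 ]
scene (300, 198) [ 0.658 -0.039  0.091]
scene (303, 225) [ 0.612 -0.003  0.065]
scene (302, 250) [0.592 0.02  0.017]
scene (307, 268) [0.544 0.052 0.022]
scene (430, 250) [ 0.379 -0.158  0.046]
0.082 959
((659.1578369140625, -30.649261474609375), (95.3799819946289, 93.56103515625), 54.98694610595703) [[593.0, -43.0], [670.0, -97.0], [725.0, -18.0], [648.0, 35.0]]
0.012 2212
((620.06298828125, -2.0352706909179688), (95.85457611083984, 191.7445068359375), 54.01360321044922) [[514.0, 16.0], [669.0, -97.0], [726.0, -20.0], [571.0, 93.0]]
0.012 589
((617.8538208007812, -0.20920562744140625), (95.73286437988281, 186.15243530273438), 54.28734588623047) [[514.0, 15.0], [665.0, -93.0], [721.0, -16.0], [570.0, 93.0]]
```

View pics/c1.png

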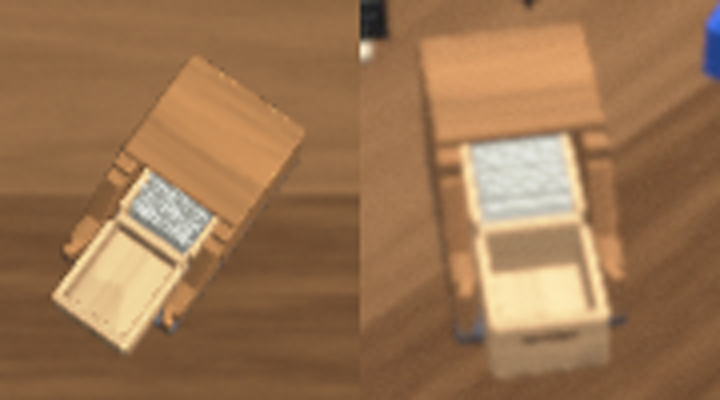

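The crop shows the pale tray with white sachets, its empty half at the mouth. It sticks out about 30 mm past home, and the sleeve's front end points toward the robot and to the left. The choice is confirmed. Next I'll set up the pose arithmetic.

```bash
cat >> h.py <<'E'
O=np.array([.627,-.0077]); YAW=np.deg2rad(-35.5)   # sleeve origin, x-axis yaw
def sl(x,y=0):  # sleeve frame -> world
    c,s=np.cos(YAW),np.sin(YAW); return O+np.array([c*x-s*y,s*x+c*y])
def inv(p):
    c,s=np.cos(YAW),np.sin(YAW); d=np.array(p)[:2]-O; return np.array([c*d[0]+s*d[1],-s*d[0]+c*d[1]])
def toolR(yaw): # tool x down, tool y at yaw
    y=np.array([np.cos(yaw),np.sin(yaw),0]); x=np.array([0,0,-1.]); return R.from_matrix(np.stack([x,y,np.cross(x,y)],1))
def row(xy,z,yaw,st=None):
    st=st or r.read_state(); A=R.from_quat(st["eef_rot"]); d=A.inv().apply(np.array([*xy,z])-st["ee_pos"])
    w=(A.inv()*toolR(yaw)).as_rotvec(); print("row", np.round(d/.25,3), np.round(w/1.5,3), "steps",round(max(np.linalg.norm(d)/.05,np.linalg.norm(w)/.15),1)); 
def stat():
    s=r.read_state(); m=R.from_quat(s["eef_rot"]).as_matrix(); print("t",round(float(s["time"]),2),"pos",np.round(s["ee_pos"],4),"sleevexy",np.round(inv(s["ee_pos"])*1000,1),"yaw",round(np.degrees(np.arctan2(m[1,1],m[0,1])),2),"xax",np.round(m[:,0],4),"F",np.round(s["ft_force"],1),"w",round(float(s["width"]),4),"q",np.round(s["joint_positions"],2)); return s
E
python3 - <<'E'
from h import *
stat(); print(sl(-.185), sl(-.1))
for a in (54.5,-125.5): row(sl(-.11),.25,np.deg2rad(a))
E
```

```text
t 0.1 pos [ 0.2188 -0.5851  0.2219] sleevexy [   3.  -707.1] yaw -69.5 xax [-5.0e-04  1.1e-03 -1.0e+00] F [ 0.9  0.  -0.2] w 0.0868 q [ 1.19  0.33 -0.06  1.46  0.02  1.35 -0.09]
[0.47638863 0.09973005] [0.54558845 0.0503703 ]
row [-0.11  -1.956 -2.092] [-1.443e+00 -1.000e-03  1.000e-03] steps 14.4
row [-0.11  -1.956 -2.092] [0.652 0.    0.001] steps 14.3
```

```bash
M="python3 -m pendant"; 
python3 -m pendant '-.037 -.652 -.697 0 0 0;-.037 -.652 -.697 0 0 0;-.037 -.652 -.697 0 0 0;-.037 -.652 -.697 0 0 0;-.037 -.652 -.697 0 0 0' 1
python3 -m pendant '-.037 -.652 -.697 0 0 0;-.037 -.652 -.697 0 0 0;-.037 -.652 -.697 0 0 0;-.037 -.652 -.697 0 0 0;-.037 -.652 -.697 0 0 0'
python3 -m pendant '-.037 -.652 -.697 0 0 0;-.037 -.652 -.697 0 0 0;-.037 -.652 -.697 0 0 0;-.037 -.652 -.697 0 0 0;-.037 -.652 -.697 0 0 0'
python3 -m pendant '0 0 0 .652 0 0;0 0 0 .652 0 0;0 0 0 .652 0 0;0 0 0 .652 0 0;0 0 0 .652 0 0;0 0 0 .652 0 0;0 0 0 .652 0 0;0 0 0 .652 0 0'
python3 - <<'E'
from h import *
s=stat(); row(sl(-.092),.25,np.deg2rad(-125.5))
c=vision.get_calibration("wrist"); p,d=vision.camera("wrist"); cv2.imwrite("pics/w1.png",p); np.save("pics/w1.npy",d)
import pickle; pickle.dump(c,open("pics/w1.pkl","wb"))
E
```

```text
time: 0.6
ee_pos: [0.3262, -0.3688, 0.2318]
eef_rot: [-0.696, -0.127, 0.696, -0.126]
ft_force: [1.8, 0.7, 0.6]
width: 0.0871
time: 1.1
ee_pos: [0.4319, -0.155, 0.2412]
eef_rot: [0.696, 0.126, -0.696, 0.127]
ft_force: [1.6, -0.6, -0.5]
width: 0.0872
time: 1.6
ee_pos: [0.5378, 0.0587, 0.2503]
eef_rot: [0.696, 0.127, -0.696, 0.126]
ft_force: [0.3, -1.3, 0.3]
width: 0.0874
time: 2.4
ee_pos: [0.5371, 0.0556, 0.25]
eef_rot: [-0.673, 0.216, 0.673, 0.216]
ft_force: [-0.5, -0.8, -0.6]
width: 0.0871
t 2.4 pos [0.5371 0.0556 0.25  ] sleevexy [-110.    -0.7] yaw -125.6 xax [-6.e-04 -2.e-04 -1.e+00] F [-0.5 -0.8 -0.6] w 0.0871 q [ 0.35  0.18 -0.61  1.62  0.1   1.38 -2.46]
row [-0.    -0.003 -0.072] [-0.001  0.    -0.   ] steps 0.4
```

View pics/w1.png

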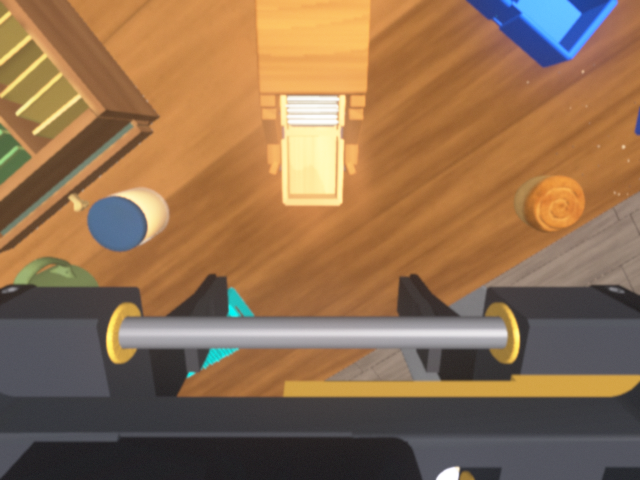

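The wrist view shows the sleeve upright in the picture, with the roof at about (313,45), the tray's empty half at (312,165) and its outer end at row 205. The jar is at (125,220) and the bun at (555,203), both clear. Joint 7 is near its limit at this wrist turn (-2.46), so I'll use the opposite half turn and do the turn in two stages with a regrasp.

```bash

for i in 1; do :; done
python3 -m pendant '0 0 0 -.7 0 0;0 0 0 -.7 0 0;0 0 0 -.7 0 0;0 0 0 -.7 0 0;0 0 0 -.7 0 0;0 0 0 -.7 0 0;0 0 0 -.7 0 0;0 0 0 -.7 0 0' >/dev/null
python3 -m pendant '0 0 0 -.7 0 0;0 0 0 -.7 0 0;0 0 0 -.7 0 0;0 0 0 -.7 0 0;0 0 0 -.7 0 0;0 0 0 -.7 0 0;0 0 0 -.7 0 0;0 0 0 -.7 0 0' >/dev/null
python3 -m pendant '0 0 0 -.7 0 0;0 0 0 -.7 0 0;0 0 0 -.7 0 0;0 0 0 -.7 0 0;0 0 0 -.7 0 0;0 0 0 -.7 0 0;0 0 0 -.7 0 0;0 0 0 -.7 0 0'
python3 - <<'E'
from h import *
import pickle
stat()
W=cloud("wrist",np.load("pics/w1.npy"),pickle.load(open("pics/w1.pkl","rb")))
m=np.zeros((480,640),bool); m[:215,250:378]=1
def rect(lo,hi,mm=m):
    q=W[mm&(W[...,2]>lo)&(W[...,2]<hi)]; b=cv2.minAreaRect((q[:,:2]*1000).astype(np.float32)); print(lo,hi,len(q),b,"medz",np.median(q[:,2]).round(4),"\n in sleeve:",np.round([inv(np.array(v)/1000)*1000 for v in cv2.boxPoints(b)],1).tolist())
print("table z",np.median(W[230:260,280:350,2]))
rect(.07,.1); rect(.015,.1)
t=np.zeros((480,640),bool); t[165:215,270:352]=1; rect(.035,.06,t); rect(.004,.02,t)
# edges of tray & walls per row: z profile
for v in (30,60,120,150,185,195): print(v,[(int(u),np.round(inv(W[v,u])*1000,1).tolist(),round(W[v,u,2]*1000)) for u in range(254,376,6)][:22] if v in(60,185) else "")
E
```

```text
time: 4.85
ee_pos: [0.5373, 0.0556, 0.2502]
eef_rot: [0.214, 0.674, -0.214, 0.674]
ft_force: [0.8, -0.3, -0.4]
width: 0.087
t 4.85 pos [0.5373 0.0556 0.2502] sleevexy [-109.8   -0.6] yaw 54.74 xax [-2.e-04  0.e+00 -1.e+00] F [ 0.8 -0.3 -0.4] w 0.087 q [ 0.64  0.25 -0.95  1.61  0.2   1.39  0.62]
table z nan
0.07 0.1 11489 ((648.2713623046875, -23.170166015625), (95.14667510986328, 95.97315979003906), 54.35626983642578) medz 0.088 
 in sleeve: [[-21.8, -47.7], [74.2, -47.9], [74.4, 47.2], [-21.6, 47.5]]
0.015 0.1 17180 ((615.0877685546875, 0.6253128051757812), (95.14667510986328, 177.64024353027344), 54.35626983642578) medz 0.0873 
 in sleeve: [[-103.5, -47.5], [74.2, -47.9], [74.4, 47.2], [-103.2, 47.7]]
0.035 0.06 1067 ((561.0037231445312, 41.34519577026367), (85.80351257324219, 42.219390869140625), 54.49223327636719) medz 0.0474 
 in sleeve: [[-103.3, -41.3], [-61.1, -41.3], [-61.1, 44.5], [-103.3, 44.5]]
0.004 0.02 1422 ((561.8986206054688, 39.056983947753906), (76.44758605957031, 32.992156982421875), 54.226646423339844) medz 0.0122 
 in sleeve: [[-96.8, -37.9], [-63.8, -38.0], [-63.5, 38.4], [-96.5, 38.6]]
30 
60 [(254, [46.4, 62.5], 0), (260, [29.5, 44.0], 87), (266, [29.2, 38.8], 89), (272, [29.3, 33.8], 88), (278, [29.3, 28.7], 88), (284, [29.2, 23.5], 89), (290, [29.1, 18.4], 89), (296, [29.3, 13.4], 88), (302, [29.5, 8.3], 87), (308, [29.3, 3.2], 88), (314, [29.4, -1.9], 87), (320, [29.2, -6.9], 88), (326, [29.5, -12.1], 87), (332, [29.5, -17.2], 87), (338, [29.0, -22.1], 89), (344, [29.3, -27.3], 87), (350, [29.1, -32.3], 89), (356, [29.2, -37.4], 88), (362, [29.2, -42.6], 88), (368, [46.0, -60.4], 1), (374, [46.3, -67.1], -1)]
120 
150 Traceback (most recent call last):
  File "<stdin>", line 12, in <module>
ValueError: cannot convert float NaN to integer
```

```bash
sed -i 's/deg2rad(-35.5)/deg2rad(-35.6)/' h.py
python3 - <<'E'
from h import *
row(sl(-.092),.05,np.deg2rad(54.4)); row(sl(-.092),.011,np.deg2rad(54.4))
E
```

```text
row [0.801 0.003 0.071] [ 0.004 -0.     0.   ] steps 4.0
row [0.957 0.003 0.071] [ 0.004 -0.     0.   ] steps 4.8
```

```bash
python3 -m pendant '0 .003 .071 .004 0 0;.2 .003 .071 .004 0 0;.4 .003 .071 .004 0 0;.6 .003 .071 .004 0 0;.75 .003 .071 .004 0 0;.87 .003 .071 .004 0 0;.957 .003 .071 .004 0 0;.957 .003 .071 .004 0 0' 1
python3 -c "
from h import *
stat();p,d=vision.camera('wrist');cv2.imwrite('pics/w2.png',p)"
python3 -m pendant '0 0 0 0 0 0;0 0 0 0 0 0;0 0 0 0 0 0;0 0 0 0 0 0;0 0 0 0 0 0;0 0 0 0 0 0;0 0 0 0 0 0' -1 20
python3 -c "
from h import *
stat()"
```

```text
time: 5.65
ee_pos: [0.5501, 0.0458, 0.0082]
eef_rot: [0.217, 0.675, -0.218, 0.671]
ft_force: [0.1, 0.1, 0.8]
width: 0.087
t 5.65 pos [0.5501 0.0458 0.0082] sleevexy [-93.7  -1.3] yaw 54.15 xax [-5.1e-03 -1.0e-04 -1.0e+00] F [0.1 0.1 0.8] w 0.087 q [ 0.5   0.54 -0.81  1.83  0.47  0.98  0.44]
time: 6.4
ee_pos: [0.5527, 0.0459, 0.0118]
eef_rot: [0.215, 0.673, -0.215, 0.674]
ft_force: [-1.0, -0.9, 6.7]
width: 0.0638
t 6.4 pos [0.5527 0.0459 0.0118] sleevexy [-91.6   0.4] yaw 54.56 xax [ 1.e-03 -5.e-04 -1.e+00] F [-1.  -0.9  6.7] w 0.0638 q [ 0.51  0.54 -0.82  1.82  0.47  0.98  0.45]
```

View pics/w2.png

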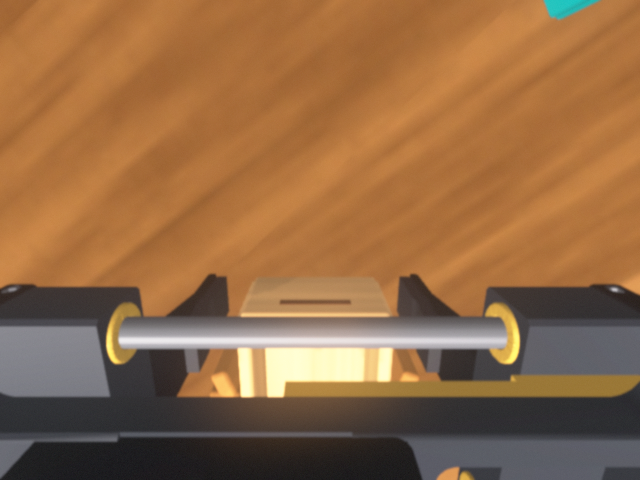

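The picture shows the jaws straddling the tray's outer end (315,300) evenly, and the grip reads 63.8 mm, which is the tray's width. I'll draw it out 70 mm.

```bash
python3 -m pendant '0 0 -.03 0 0 0;0 0 -.06 0 0 0;0 0 -.09 0 0 0;0 0 -.125 0 0 0;0 0 -.16 0 0 0;0 0 -.2 0 0 0;0 0 -.24 0 0 0;0 0 -.28 0 0 0' -1 25
python3 -m pendant '0 0 0 0 0 0;0 0 0 0 0 0;0 0 0 0 0 0'
python3 -c "
from h import *
stat()
p,d=vision.camera('top'); W=cloud('top',d)
m=np.zeros((480,640),bool); m[155:245,305:385]=1
q=W[m&(W[...,2]>.082)&(W[...,2]<.095)][:,:2]; print(cv2.minAreaRect((q*1000).astype(np.float32)))
"
```

```text
time: 7.2
ee_pos: [0.4951, 0.087, 0.0113]
eef_rot: [0.215, 0.673, -0.215, 0.674]
ft_force: [2.8, -1.5, 4.0]
width: 0.0638
time: 7.5
ee_pos: [0.4947, 0.0871, 0.0109]
eef_rot: [0.215, 0.674, -0.215, 0.673]
ft_force: [-3.1, 3.0, 3.4]
width: 0.0638
t 7.5 pos [0.4947 0.0871 0.0109] sleevexy [-1.628e+02  1.000e-01] yaw 54.63 xax [-1.1e-03  5.0e-04 -1.0e+00] F [-3.1  3.   3.4] w 0.0638 q [ 0.49  0.45 -0.87  1.95  0.42  0.93  0.36]
((659.4465942382812, -30.9605712890625), (94.87002563476562, 93.03976440429688), 54.49257278442383)
```

```bash
python3 -m pendant '0 0 0 0 0 0;0 0 0 0 0 0;0 0 0 0 0 0;0 0 0 0 0 0;0 0 0 0 0 0' 1
python3 -m pendant '0 0 .04 0 0 0;0 0 .08 0 0 0;0 0 .12 0 0 0;0 0 .16 0 0 0;0 0 .2 0 0 0;0 0 .24 0 0 0;0 0 .268 0 0 0;0 0 .268 0 0 0'
python3 -c "
from h import *
stat();p,d=vision.camera('wrist');cv2.imwrite('pics/w3.png',p);p,d=vision.camera('top');cv2.imwrite('pics/t3.png',cv2.resize(p[150:270,280:400],None,fx=4,fy=4))"
```

```text
time: 8.05
ee_pos: [0.4952, 0.0865, 0.011]
eef_rot: [0.215, 0.674, -0.215, 0.674]
ft_force: [0.5, -0.3, -0.7]
width: 0.0865
time: 8.85
ee_pos: [0.5506, 0.047, 0.011]
eef_rot: [0.215, 0.673, -0.215, 0.674]
ft_force: [-0.6, 0.1, 0.1]
width: 0.0869
t 8.85 pos [0.5506 0.047  0.011 ] sleevexy [-94.   0.] yaw 54.53 xax [ 3.e-04  0.e+00 -1.e+00] F [-0.6  0.1  0.1] w 0.0869 q [ 0.51  0.54 -0.82  1.83  0.46  0.98  0.44]
```

View pics/w3.png

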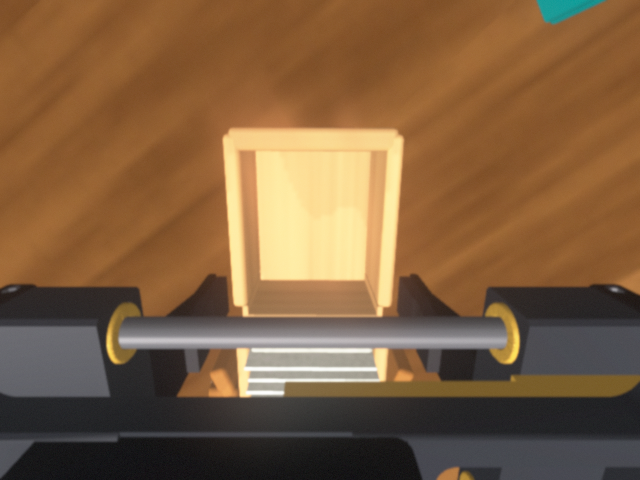

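The tray is level and straddled just behind its partition (notches at row 305), with the sachets at row 370. I'll grip it here, lift slightly and draw it clear.

```bash
python3 -m pendant '0 0 0 0 0 0;0 0 0 0 0 0;0 0 0 0 0 0;0 0 0 0 0 0;0 0 0 0 0 0;0 0 0 0 0 0;0 0 0 0 0 0' -1 45
python3 -m pendant '-.015 0 0 0 0 0;-.03 0 -.03 0 0 0;-.05 0 -.08 0 0 0;-.06 0 -.14 0 0 0;-.07 0 -.2 0 0 0;-.08 0 -.26 0 0 0;-.09 0 -.32 0 0 0;-.1 0 -.38 0 0 0'
python3 -m pendant '0 0 -.03 0 0 0;0 0 -.03 0 0 0;0 0 -.03 0 0 0;0 0 -.03 0 0 0'
python3 -c "
from h import *
stat();p,d=vision.camera('scene');cv2.imwrite('pics/s3.png',cv2.resize(p[170:330,180:380],None,fx=4,fy=4)[:600])"
```

```text
time: 9.65
ee_pos: [0.5497, 0.0479, 0.0111]
eef_rot: [0.215, 0.674, -0.215, 0.674]
ft_force: [-0.8, -0.7, 1.4]
width: 0.063
time: 10.45
ee_pos: [0.4712, 0.1036, 0.0362]
eef_rot: [0.215, 0.674, -0.215, 0.674]
ft_force: [-0.6, 0.2, -2.6]
width: 0.0637
time: 10.85
ee_pos: [0.4668, 0.1067, 0.036]
eef_rot: [0.215, 0.673, -0.215, 0.674]
ft_force: [-0.6, -0.4, -2.5]
width: 0.0636
t 10.85 pos [0.4668 0.1067 0.036 ] sleevexy [-196.9   -0.3] yaw 54.55 xax [ 2.e-04 -0.e+00 -1.e+00] F [-0.6 -0.4 -2.5] w 0.0636 q [ 0.51  0.36 -0.93  2.    0.35  0.95  0.36]
```

View pics/s3.png

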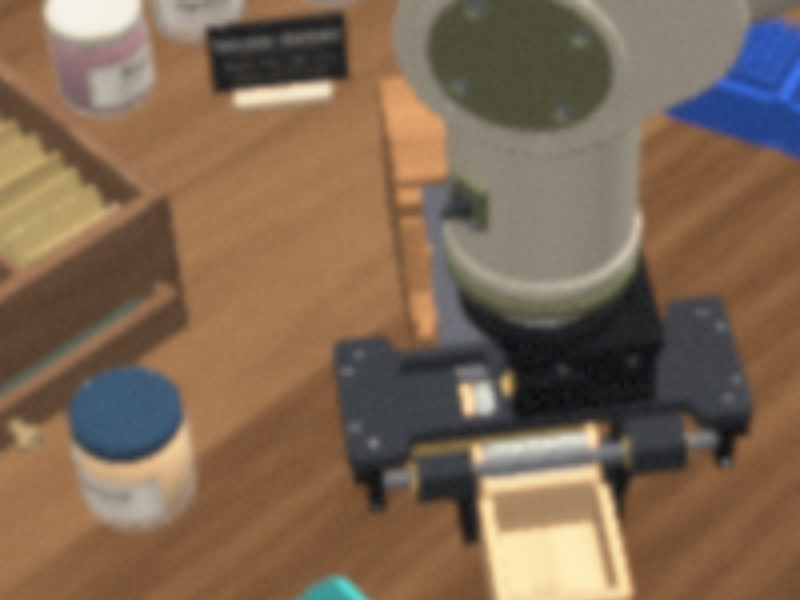

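Only the weight (2.5 N) shows on the wrist, so the tray hangs free and level (near end at picture (555,540)). First stage of the turn comes next: shift 34 mm away from the teal tray, then turn 110°.

```bash
python3 -m pendant '0 -.07 0 .05 0 0;0 -.136 0 .12 0 0;0 -.136 0 .21 0 0;0 -.136 0 .3 0 0;0 -.136 0 .4 0 0;0 -.136 0 .49 0 0;0 -.136 0 .57 0 0;0 -.136 0 .64 0 0'
python3 -m pendant '0 0 0 .09 0 0;0 0 0 .19 0 0;0 0 0 .28 0 0;0 0 0 .37 0 0;0 0 0 .46 0 0;0 0 0 .55 0 0;0 0 0 .61 0 0;0 0 0 .64 0 0'
python3 -m pendant '.02 0 0 0 0 0;.05 0 0 0 0 0;.08 0 0 0 0 0;.1 0 0 0 0 0;.116 0 0 0 0 0;.125 0 0 0 0 0;.125 0 0 0 0 0'
python3 -c "
from h import *
stat();p,d=vision.camera('top');cv2.imwrite('pics/t4.png',cv2.resize(p[150:330,240:460],None,fx=3.3,fy=3.3))"
```

```text
time: 11.7
ee_pos: [0.4469, 0.0793, 0.036]
eef_rot: [0.503, 0.497, -0.503, 0.497]
ft_force: [0.0, -0.4, -2.9]
width: 0.0634
time: 12.5
ee_pos: [0.4469, 0.0793, 0.036]
eef_rot: [-0.676, -0.209, 0.676, -0.209]
ft_force: [-0.1, 0.3, -3.0]
width: 0.0633
time: 13.2
ee_pos: [0.4464, 0.0795, 0.0045]
eef_rot: [-0.675, -0.21, 0.675, -0.21]
ft_force: [0.0, -1.4, -3.0]
width: 0.0634
t 13.2 pos [0.4464 0.0795 0.0045] sleevexy [-197.6  -34.2] yaw -55.39 xax [-4.e-04  0.e+00 -1.e+00] F [ 0.  -1.4 -3. ] w 0.0634 q [ 0.31  0.28 -0.63  2.09  0.22  0.84 -1.42]
```

View pics/t4.png

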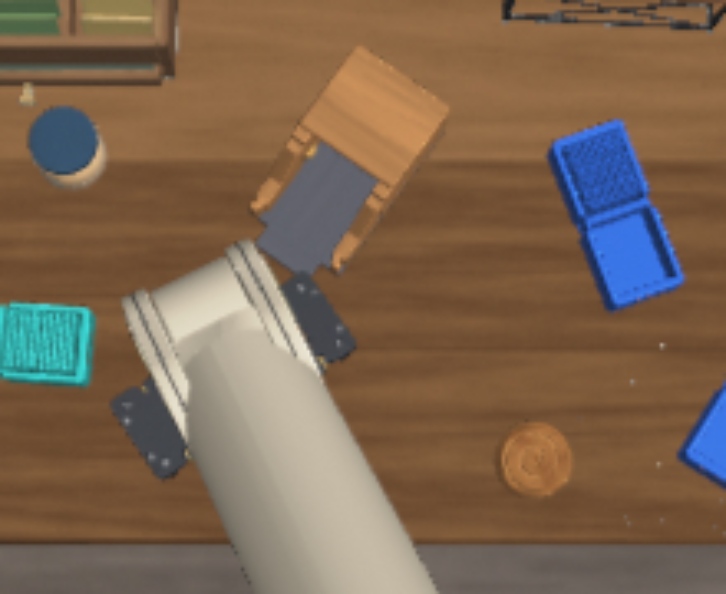

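The sleeve stands where it was and is empty, and all bystanders are untouched. The tray is still hanging about 1 mm above the top. I'll shift a little outward for reach, set it down and release.

```bash
python3 -m pendant '-.02 .03 -.02 0 0 0;-.02 .07 -.05 0 0 0;-.02 .101 -.076 0 0 0;-.01 .101 -.076 0 0 0;.003 .101 -.076 0 0 0;.007 .101 -.076 0 0 0;.007 .101 -.076 0 0 0;.007 .101 -.076 0 0 0'
python3 -m pendant '0 0 0 0 0 0;0 0 0 0 0 0;0 0 0 0 0 0;0 0 0 0 0 0;0 0 0 0 0 0' 1
python3 -m pendant '-.1 0 0 0 0 0;-.2 0 0 0 0 0;-.3 0 0 0 0 0;-.4 0 0 0 0 0;-.4 0 0 0 0 0;-.4 0 0 0 0 0'
python3 - <<'E'
from h import *
stat(); c=vision.get_calibration("wrist"); p,d=vision.camera("wrist"); cv2.imwrite("pics/w5.png",p); W=cloud("wrist",d,c)
m=np.zeros((480,640),bool); m[:300,150:500]=1
def rect(lo,hi,U=slice(None)):
    q=W[m&(W[...,2]>lo)&(W[...,2]<hi)]; b=cv2.minAreaRect((q[:,:2]*1000).astype(np.float32)); print(lo,hi,len(q),b,np.round(cv2.boxPoints(b)).tolist())
rect(.03,.046); rect(.048,.065)
E
```

```text
time: 14.05
ee_pos: [0.4763, 0.0695, 0.003]
eef_rot: [-0.675, -0.21, 0.675, -0.21]
ft_force: [-1.1, -0.2, 2.3]
width: 0.0634
time: 14.55
ee_pos: [0.4765, 0.0695, 0.003]
eef_rot: [0.675, 0.21, -0.675, 0.21]
ft_force: [-1.5, 1.2, 0.3]
width: 0.0859
time: 15.15
ee_pos: [0.4767, 0.0693, 0.1032]
eef_rot: [0.675, 0.21, -0.675, 0.21]
ft_force: [0.6, -0.6, -0.6]
width: 0.0873
t 15.15 pos [0.4767 0.0693 0.1032] sleevexy [-167.   -24.8] yaw -55.42 xax [ 1.e-03 -4.e-04 -1.e+00] F [ 0.6 -0.6 -0.6] w 0.0873 q [ 0.37  0.18 -0.65  1.94  0.13  1.05 -1.31]
0.03 0.046 8760 ((514.423095703125, 82.77447509765625), (146.57608032226562, 231.49612426757812), 34.93075942993164) [[388.0, 136.0], [521.0, -54.0], [641.0, 30.0], [508.0, 220.0]]
0.048 0.065 2774 ((531.9660034179688, 46.56527328491211), (48.11970138549805, 190.0105438232422), 77.72694396972656) [[434.0, 43.0], [620.0, 3.0], [630.0, 50.0], [444.0, 90.0]]
```

View pics/w5.png

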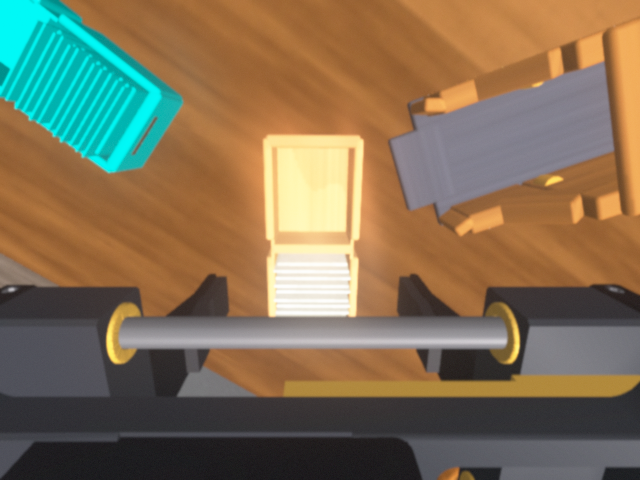

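The tray stands flat on the sideboard with its empty half at (313,190) and its sachets from row 250 down. The empty sleeve is at upper right. I'll get the tray's exact pose before regrasping on the full half.

```bash
python3 - <<'E'
from h import *
s=stat(); c=vision.get_calibration("wrist"); p,d=vision.camera("wrist"); W=cloud("wrist",d,c)
m=np.zeros((480,640),bool); m[128:245,255:372]=1
q=W[m&(W[...,2]>.03)&(W[...,2]<.046)]; b=cv2.minAreaRect((q[:,:2]*1000).astype(np.float32)); print(b)
A=R.from_quat(s["eef_rot"]); L=A.inv().apply(q-s["ee_pos"]); print("tool y,z ranges (mm)",np.percentile(L[:,1],[1,99])*1000,np.percentile(L[:,2],[.5,1,2])*1000, "topz",np.median(q[:,2]))
E
python3 -m pendant '0 0 .08 0 0 0;0 0 .156 -.08 0 0;0 0 .156 -.17 0 0;0 0 .156 -.27 0 0;0 0 .156 -.37 0 0;0 0 .156 -.47 0 0;0 0 .156 -.56 0 0;0 0 .156 -.65 0 0'
python3 -m pendant '0 0 0 -.1 0 0;0 0 0 -.2 0 0;0 0 0 -.3 0 0;0 0 0 -.4 0 0;0 0 0 -.5 0 0;0 0 0 -.6 0 0;0 0 0 -.7 0 0;0 0 0 -.75 0 0'
python3 -m pendant '0 0 0 -.1 0 0;0 0 0 -.2 0 0;0 0 0 -.3 0 0;0 0 0 -.4 0 0;0 0 0 -.5 0 0;0 0 0 -.6 0 0;0 0 0 -.66 0 0;0 0 0 -.694 0 0'
python3 -c "
from h import *
stat()"
```

```text
t 15.2 pos [0.4762 0.0693 0.1025] sleevexy [-167.4  -25.1] yaw -55.41 xax [-4.e-04 -3.e-04 -1.e+00] F [-0.8 -0.3 -0.4] w 0.0866 q [ 0.37  0.18 -0.65  1.95  0.13  1.05 -1.31]
((511.4309997558594, 93.895751953125), (73.22682189941406, 64.07593536376953), 34.05112075805664)
tool y,z ranges (mm) [-31.85529228  31.38266839] [-78.96340656 -78.95866168 -78.95120526] topz 0.03957641748672461
time: 16.05
ee_pos: [0.4438, 0.0473, 0.102]
eef_rot: [0.496, 0.504, -0.497, 0.503]
ft_force: [0.5, -0.2, 0.1]
width: 0.0871
time: 16.85
ee_pos: [0.4438, 0.0473, 0.1021]
eef_rot: [0.151, 0.691, -0.152, 0.69]
ft_force: [0.9, 0.5, -0.1]
width: 0.087
time: 17.65
ee_pos: [0.4438, 0.0473, 0.1021]
eef_rot: [-0.211, 0.675, 0.212, 0.674]
ft_force: [0.5, -0.4, 0.2]
width: 0.0867
t 17.65 pos [0.4438 0.0473 0.1021] sleevexy [-181.   -61.9] yaw 124.77 xax [-1.7e-03  4.0e-04 -1.0e+00] F [ 0.5 -0.4  0.2] w 0.0867 q [ 0.63  0.13 -0.87  2.02  0.11  1.04  1.89]
```

```bash
python3 -m pendant '.1 0 0 0 0 0;.2 0 0 0 0 0;.28 0 0 0 0 0;.34 0 0 0 0 0;.38 0 0 0 0 0;.392 0 0 0 0 0;.392 0 0 0 0 0;.392 0 0 0 0 0' 1
python3 -m pendant '0 0 0 0 0 0;0 0 0 0 0 0;0 0 0 0 0 0;0 0 0 0 0 0;0 0 0 0 0 0;0 0 0 0 0 0;0 0 0 0 0 0' -1 50
python3 -c "
from h import *
stat()"
python3 -m pendant '-.02 0 0 0 0 0;-.06 0 0 0 0 0;-.12 0 0 0 0 0;-.19 0 0 0 0 0;-.27 0 0 0 0 0;-.36 0 0 0 0 0;-.44 0 0 0 0 0;-.48 0 0 0 0 0'
python3 -c "
from h import *
stat(); row(sl(-.222),.122,np.deg2rad(54.4))"
```

```text
time: 18.45
ee_pos: [0.4448, 0.0474, 0.0055]
eef_rot: [-0.21, 0.675, 0.21, 0.675]
ft_force: [0.1, -1.9, -0.5]
width: 0.0872
time: 19.15
ee_pos: [0.4445, 0.0473, 0.0052]
eef_rot: [-0.21, 0.675, 0.21, 0.675]
ft_force: [-1.7, -0.8, 5.9]
width: 0.064
t 19.15 pos [0.4445 0.0473 0.0052] sleevexy [-180.4  -61.5] yaw 124.56 xax [ 1.e-04 -2.e-04 -1.e+00] F [-1.7 -0.8  5.9] w 0.064 q [ 0.54  0.31 -0.82  2.1   0.3   0.85  1.73]
time: 19.95
ee_pos: [0.445, 0.0475, 0.127]
eef_rot: [-0.211, 0.674, 0.21, 0.676]
ft_force: [-0.2, -0.3, -2.7]
width: 0.0635
t 19.95 pos [0.445  0.0475 0.127 ] sleevexy [-180.1  -61. ] yaw 124.58 xax [ 2.2e-03 -5.0e-04 -1.0e+00] F [-0.2 -0.3 -2.7] w 0.0635 q [ 0.66  0.09 -0.89  1.99  0.08  1.09  1.91]
row [0.02  0.24  0.173] [0.817 0.002 0.   ] steps 8.2
```

```bash
python3 -m pendant '0 .04 .03 .09 0 0;0 .08 .06 .19 0 0;0 .12 .09 .29 0 0;0 .16 .12 .39 0 0;0 .2 .15 .49 0 0;0 .23 .17 .59 0 0;0 .24 .173 .69 0 0;0 .24 .173 .77 0 0'
python3 -m pendant '0 0 0 .04 0 0;0 0 0 .047 0 0;0 0 0 .047 0 0;.1 0 0 .047 0 0;.2 0 0 .047 0 0;.28 0 0 .047 0 0;.33 0 0 .047 0 0;.33 0 0 .047 0 0'
python3 - <<'E'
from h import *
stat(); row(sl(-.222),.0165,np.deg2rad(54.4)); p,d=vision.camera("top"); np.save("pics/t6.npy",d)
q,d2=vision.camera("scene"); cv2.imwrite("pics/s6.png",np.hstack([cv2.resize(p[170:270,280:380],(400,400)),cv2.resize(q[170:290,240:340],(400,480))[:400]]))
W=cloud("top",d); m=np.zeros((480,640),bool); m[155:245,305:385]=1
k=W[m&(W[...,2]>.082)&(W[...,2]<.095)][:,:2]; print(cv2.minAreaRect((k*1000).astype(np.float32)))
E
```

```text
time: 20.75
ee_pos: [0.4454, 0.1219, 0.1248]
eef_rot: [0.194, 0.68, -0.194, 0.68]
ft_force: [0.2, 0.3, -3.5]
width: 0.0637
time: 21.55
ee_pos: [0.445, 0.121, 0.0413]
eef_rot: [0.216, 0.674, -0.216, 0.672]
ft_force: [-0.5, 0.4, -2.3]
width: 0.0636
t 21.55 pos [0.445  0.121  0.0413] sleevexy [-223.    -1.3] yaw 54.4 xax [-2.7e-03 -1.0e-04 -1.0e+00] F [-0.5  0.4 -2.3] w 0.0636 q [ 0.39  0.27 -0.81  2.04  0.24  0.93  0.39]
row [0.099 0.005 0.004] [-0.    -0.001  0.001] steps 0.5
((618.7913208007812, -2.2465133666992188), (95.7608642578125, 193.3783416748047), 54.81827926635742)
```

View pics/s6.png

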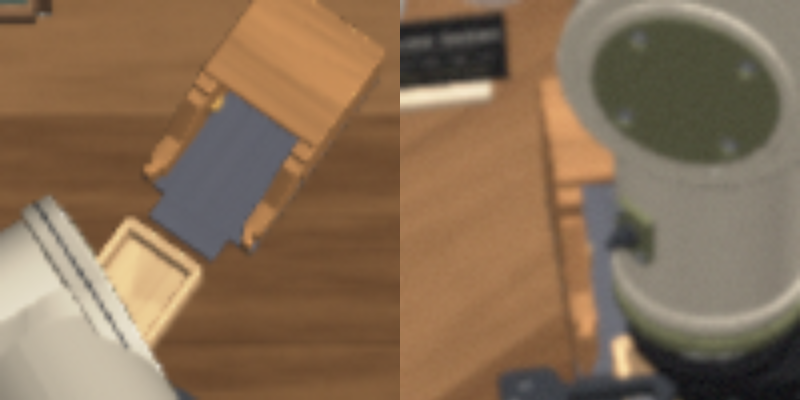

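The tray lines up in front of the mouth: leading empty end at (165,245) in the left half, about 13 mm short of the sill, and axes parallel. Now I'll lower it and start the insertion gently.

```bash
python3 -m pendant '.04 .005 0 0 0 0;.08 .005 0 0 0 0;.097 .005 0 0 0 0;.097 .005 0 0 0 0;.097 .005 .03 0 0 0;.097 .005 .06 0 0 0;.097 .005 .09 0 0 0;.097 .005 .12 0 0 0'
python3 -m pendant '0 0 .03 0 0 0;0 0 .06 0 0 0;0 0 .08 0 0 0;0 0 .08 0 0 0;0 0 .08 0 0 0'
python3 - <<'E'
from h import *
s=stat(); c=vision.get_calibration("wrist"); p,d=vision.camera("scene"); 
q,_=vision.camera("top"); cv2.imwrite("pics/s7.png",np.hstack([cv2.resize(q[170:250,300:380],(480,480)),cv2.resize(p[190:290,265:325],(300,500))[:480]]))
E
```

```text
time: 22.45
ee_pos: [0.472, 0.1042, 0.0185]
eef_rot: [0.217, 0.673, -0.217, 0.673]
ft_force: [-0.2, -0.4, -3.1]
width: 0.064
time: 22.95
ee_pos: [0.4872, 0.0933, 0.0182]
eef_rot: [0.216, 0.673, -0.216, 0.673]
ft_force: [-0.1, -0.1, -2.8]
width: 0.0636
t 22.95 pos [0.4872 0.0933 0.0182] sleevexy [-172.5    0.7] yaw 54.35 xax [-3.e-04  1.e-04 -1.e+00] F [-0.1 -0.1 -2.8] w 0.0636 q [ 0.39  0.38 -0.75  1.97  0.33  0.91  0.41]
```

View pics/s7.png

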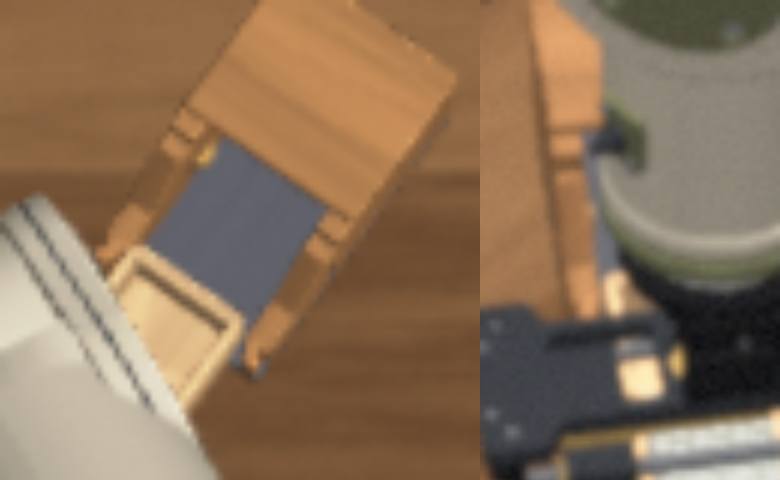

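```bash
python3 -m pendant '.006 -.002 .02 0 0 0;.012 -.002 .05 0 0 0;.014 -.002 .08 0 0 0;.014 -.002 .11 0 0 0;.014 -.002 .14 0 0 0;.014 -.002 .165 0 0 0;.014 -.002 .184 0 0 0;.014 -.002 .184 0 0 0'
python3 -c "
from h import *
stat()"
python3 -m pendant '0 0 .015 0 0 0;0 0 .03 0 0 0;0 0 .045 0 0 0;0 0 .06 0 0 0;0 0 .06 0 0 0'
python3 -c "
from h import *
stat(); p,d=vision.camera('top'); W=cloud('top',d)
m=np.zeros((480,640),bool); m[155:205,305:385]=1
q=W[m&(W[...,2]>.082)&(W[...,2]<.095)][:,:2]; print(cv2.minAreaRect((q*1000).astype(np.float32)))"
```

```text
time: 23.85
ee_pos: [0.525, 0.0655, 0.0148]
eef_rot: [0.217, 0.673, -0.217, 0.673]
ft_force: [-0.0, 0.5, -3.5]
width: 0.0632
t 23.85 pos [0.525  0.0655 0.0148] sleevexy [-1.255e+02  1.000e-01] yaw 54.3 xax [ 2.e-04 -0.e+00 -1.e+00] F [-0.   0.5 -3.5] w 0.0632 q [ 0.4   0.44 -0.72  1.89  0.36  0.94  0.47]
time: 24.35
ee_pos: [0.5368, 0.0569, 0.0146]
eef_rot: [0.216, 0.673, -0.217, 0.673]
ft_force: [-0.6, -0.5, -3.3]
width: 0.0637
t 24.35 pos [0.5368 0.0569 0.0146] sleevexy [-110.9   -0. ] yaw 54.33 xax [-2.e-04 -2.e-04 -1.e+00] F [-0.6 -0.5 -3.3] w 0.0637 q [ 0.41  0.46 -0.71  1.86  0.37  0.95  0.48]
((662.9422607421875, -32.69691467285156), (95.19879150390625, 86.22933959960938), 54.48554611206055)
```

```bash
python3 -m pendant '0 0 .015 0 0 0;0 0 .03 0 0 0;0 0 .045 0 0 0;0 0 .045 0 0 0'
python3 -m pendant '0 0 .015 0 0 0;0 0 .03 0 0 0;0 0 .04 0 0 0;0 0 .04 0 0 0;0 0 .04 0 0 0'
python3 -c "
from h import *
stat(); p,d=vision.camera('top'); W=cloud('top',d);cv2.imwrite('pics/t8.png',cv2.resize(p[160:240,300:390],None,fx=6,fy=6))
m=np.zeros((480,640),bool); m[155:205,305:385]=1
q=W[m&(W[...,2]>.082)&(W[...,2]<.095)][:,:2]; print(cv2.minAreaRect((q*1000).astype(np.float32)))"
```

```text
time: 24.8
ee_pos: [0.5466, 0.0499, 0.0149]
eef_rot: [0.217, 0.673, -0.217, 0.673]
ft_force: [1.6, -1.7, -3.5]
width: 0.0637
time: 25.3
ee_pos: [0.5544, 0.0443, 0.0149]
eef_rot: [0.217, 0.673, -0.217, 0.673]
ft_force: [1.4, -1.8, -4.4]
width: 0.0634
t 25.3 pos [0.5544 0.0443 0.0149] sleevexy [-89.3   0.1] yaw 54.32 xax [ 9.e-04 -4.e-04 -1.e+00] F [ 1.4 -1.8 -4.4] w 0.0634 q [ 0.41  0.49 -0.69  1.82  0.38  0.96  0.51]
((663.4807739257812, -33.30217742919922), (95.07276916503906, 84.2587661743164), 54.0899543762207)
```

```bash
python3 -m pendant '.003 0 0 0 0 0;.006 0 0 0 0 0;.006 0 0 0 0 0;.006 0 0 0 0 0'
python3 -m pendant '0 0 0 0 0 0;0 0 0 0 0 0;0 0 0 0 0 0;0 0 0 0 0 0;0 0 0 0 0 0' 1
python3 -m pendant '-.05 0 0 0 0 0;-.13 0 0 0 0 0;-.22 0 0 0 0 0;-.31 0 0 0 0 0;-.36 0 0 0 0 0;-.36 0 -.1 0 0 0;-.36 0 -.2 0 0 0;-.36 0 -.26 0 0 0'
python3 - <<'E'
from h import *
stat(); row(sl(-.155),.022,np.deg2rad(54.4)); p,d=vision.camera('scene'); cv2.imwrite('pics/s9.png',cv2.resize(p[170:300,230:350],(600,600)))
E
```

```text
time: 25.75
ee_pos: [0.5541, 0.0447, 0.0134]
eef_rot: [0.217, 0.673, -0.217, 0.673]
ft_force: [0.2, -0.7, -1.1]
width: 0.0641
time: 26.25
ee_pos: [0.5539, 0.0449, 0.0133]
eef_rot: [0.216, 0.673, -0.216, 0.673]
ft_force: [-0.0, -0.5, 0.0]
width: 0.0857
time: 27.05
ee_pos: [0.4998, 0.0838, 0.1035]
eef_rot: [0.216, 0.673, -0.216, 0.673]
ft_force: [0.0, 0.3, -0.2]
width: 0.087
t 27.05 pos [0.4998 0.0838 0.1035] sleevexy [-156.7    0.3] yaw 54.42 xax [-2.e-04 -3.e-04 -1.e+00] F [ 0.   0.3 -0.2] w 0.087 q [ 0.46  0.27 -0.8   1.88  0.22  1.08  0.52]
row [ 0.326 -0.001  0.007] [0. 0. 0.] steps 1.6
```

View pics/s9.png

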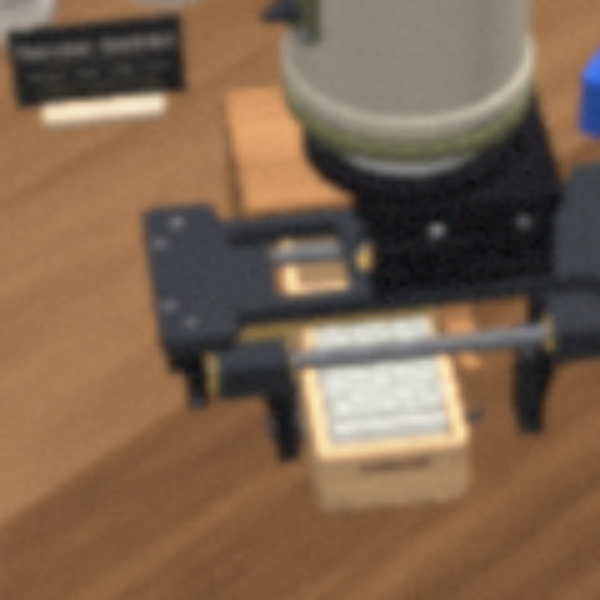

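The tray sits level on the sill with the full half outward, its end board at (390,480). I'll close the fingers, go down behind the end board and push.

```bash
python3 -m pendant '0 0 0 0 0 0;0 0 0 0 0 0;0 0 0 0 0 0;0 0 0 0 0 0;0 0 0 0 0 0;0 0 0 0 0 0;0 0 0 0 0 0' -1 20
python3 -m pendant '.1 0 0 0 0 0;.2 0 0 0 0 0;.28 0 0 0 0 0;.315 0 0 0 0 0;.315 0 0 0 0 0;.315 0 .03 0 0 0;.315 0 .06 0 0 0;.315 0 .08 0 0 0'
python3 -c "
from h import *
stat()"
python3 -m pendant '0 0 .02 0 0 0;0 0 .04 0 0 0;0 0 .06 0 0 0;0 0 .08 0 0 0'
python3 -m pendant '0 0 .015 0 0 0;0 0 .03 0 0 0;0 0 .03 0 0 0'
python3 -c "
from h import *
stat()"
```

```text
time: 27.8
ee_pos: [0.5011, 0.0827, 0.1033]
eef_rot: [0.216, 0.673, -0.217, 0.673]
ft_force: [0.4, -0.2, -0.2]
width: 0.0392
time: 28.6
ee_pos: [0.5189, 0.0702, 0.0255]
eef_rot: [0.217, 0.672, -0.217, 0.674]
ft_force: [-0.0, -0.4, 1.3]
width: 0.0003
t 28.6 pos [0.5189 0.0702 0.0255] sleevexy [-133.3    0.4] yaw 54.29 xax [ 1.8e-03 -2.0e-04 -1.0e+00] F [-0.  -0.4  1.3] w 0.0003 q [ 0.41  0.42 -0.73  1.9   0.34  0.95  0.46]
time: 29.0
ee_pos: [0.5331, 0.0602, 0.0248]
eef_rot: [0.216, 0.674, -0.216, 0.673]
ft_force: [-5.3, 3.8, 4.1]
width: 0.0004
time: 29.3
ee_pos: [0.5397, 0.0554, 0.0248]
eef_rot: [0.217, 0.673, -0.216, 0.673]
ft_force: [-3.3, 2.4, 2.7]
width: 0.0007
t 29.3 pos [0.5397 0.0554 0.0248] sleevexy [-107.7    0.5] yaw 54.35 xax [-4.e-04  6.e-04 -1.e+00] F [-3.3  2.4  2.7] w 0.0007 q [ 0.42  0.46 -0.72  1.85  0.36  0.97  0.49]
```

```bash
python3 -m pendant '-.008 0 .01 0 0 0;-.01 0 .022 0 0 0;-.012 0 .034 0 0 0;-.012 0 .046 0 0 0'
python3 -m pendant '-.002 0 .01 0 0 0;-.004 0 .02 0 0 0;-.004 0 .03 0 0 0;-.004 0 .03 0 0 0'
python3 -c "
from h import *
stat(); p,d=vision.camera('top'); W=cloud('top',d);cv2.imwrite('pics/t10.png',cv2.resize(np.hstack([p[155:235,300:380],vision.camera('scene')[0][190:270,260:340]]),None,fx=5,fy=5))
m=np.zeros((480,640),bool); m[155:205,305:385]=1
q=W[m&(W[...,2]>.082)&(W[...,2]<.095)][:,:2]; print(cv2.minAreaRect((q*1000).astype(np.float32)))"
```

```text
time: 29.7
ee_pos: [0.5492, 0.048, 0.0275]
eef_rot: [0.216, 0.673, -0.217, 0.673]
ft_force: [-2.0, 1.9, -2.3]
width: 0.0007
time: 30.1
ee_pos: [0.5562, 0.0432, 0.0289]
eef_rot: [0.217, 0.672, -0.217, 0.674]
ft_force: [0.3, 0.0, -1.0]
width: 0.0004
t 30.1 pos [0.5562 0.0432 0.0289] sleevexy [-87.2   0.2] yaw 54.29 xax [ 1.6e-03 -4.0e-04 -1.0e+00] F [ 0.3  0.  -1. ] w 0.0004 q [ 0.43  0.48 -0.71  1.81  0.36  0.99  0.52]
((663.1875, -33.580108642578125), (95.63480377197266, 84.30316925048828), 54.3525505065918)
```

```bash
python3 -m pendant '0 0 .004 0 0 0;0 0 .008 0 0 0;0 0 .008 0 0 0'
python3 -c "
from h import *
stat()"
python3 -m pendant '0 0 .004 0 0 0;0 0 .008 0 0 0;0 0 .008 0 0 0'
python3 -c "
from h import *
stat()"
```

```text
time: 30.5
ee_pos: [0.5569, 0.0426, 0.0286]
eef_rot: [0.217, 0.673, -0.217, 0.673]
ft_force: [0.3, -0.1, -0.3]
width: 0.0002
t 30.5 pos [0.5569 0.0426 0.0286] sleevexy [-86.3   0.1] yaw 54.34 xax [ 2.e-04 -1.e-04 -1.e+00] F [ 0.3 -0.1 -0.3] w 0.0002 q [ 0.43  0.48 -0.7   1.81  0.36  0.99  0.52]
time: 30.8
ee_pos: [0.5582, 0.0418, 0.0285]
eef_rot: [0.216, 0.673, -0.216, 0.673]
ft_force: [-1.6, 2.0, 1.7]
width: 0.0005
t 30.8 pos [0.5582 0.0418 0.0285] sleevexy [-84.8   0.2] yaw 54.35 xax [-5.e-04  1.e-04 -1.e+00] F [-1.6  2.   1.7] w 0.0005 q [ 0.43  0.48 -0.7   1.8   0.37  0.99  0.52]
```

```bash
python3 -m pendant '0 0 .003 0 0 0;0 0 .005 0 0 0;0 0 .005 0 0 0'
python3 -m pendant '0 0 .003 0 0 0;0 0 .005 0 0 0;0 0 .005 0 0 0'
python3 -c "
from h import *
stat()"
python3 -m pendant '0 0 -.02 0 0 0;0 0 -.06 0 0 0;0 0 -.12 0 0 0;-.1 0 -.2 0 0 0;-.25 0 -.3 0 0 0;-.4 0 -.4 0 0 0;-.55 0 -.45 0 0 0;-.7 0 -.45 0 0 0'
python3 -m pendant '0 0 -.05 0 0 0;0 0 -.05 0 0 0;0 0 -.05 0 0 0;0 0 -.05 0 0 0'
python3 - <<'E'
from h import *
s=stat()
for n in("top","scene"):
    p,d=vision.camera(n); W=cloud(n,d); np.save(f"pics/{n}F.npy",W); cv2.imwrite(f"pics/{n}F.png",p)
    m=np.zeros((480,640),bool)
    if n=="top": m[155:245,305:385]=1
    else: m[180:280,265:330]=1
    for lo,hi in((.082,.096),(.012,.2)):
        q=W[m&(W[...,2]>lo)&(W[...,2]<hi)][:,:2]; b=cv2.minAreaRect((q*1000).astype(np.float32)); print(n,lo,b,np.round([inv(np.array(v)/1000)*1000 for v in cv2.boxPoints(b)],1).tolist())
    # profile along sleeve axis, |y|<25 mm
    l=(W[...,:2]-O)@np.array([[np.cos(YAW),-np.sin(YAW)],[np.sin(YAW),np.cos(YAW)]])*1000
    for x in range(-120,30,5):
        k=m&(abs(l[...,1])<22)&(abs(l[...,0]-x)<2.5); z=W[k][:,2]*1000; print((x,len(z),np.round(np.median(z)) if len(z) else None,p[k].mean(0).round().astype(int).tolist() if len(z) else None),end=" ")
    print()
E
```

```text
time: 31.1
ee_pos: [0.5586, 0.0416, 0.0285]
eef_rot: [0.216, 0.674, -0.216, 0.673]
ft_force: [-5.3, 3.5, 6.0]
width: 0.001
time: 31.4
ee_pos: [0.5589, 0.0414, 0.0284]
eef_rot: [0.216, 0.674, -0.216, 0.672]
ft_force: [-8.9, 3.9, 7.6]
width: 0.0006
t 31.4 pos [0.5589 0.0414 0.0284] sleevexy [-83.9   0.3] yaw 54.41 xax [-2.9e-03  7.0e-04 -1.0e+00] F [-8.9  3.9  7.6] w 0.0006 q [ 0.43  0.48 -0.7   1.8   0.37  0.99  0.53]
time: 32.2
ee_pos: [0.4666, 0.1077, 0.2048]
eef_rot: [0.215, 0.673, -0.216, 0.674]
ft_force: [1.6, -0.4, 0.7]
width: 0.0004
time: 32.6
ee_pos: [0.4584, 0.1126, 0.2023]
eef_rot: [0.216, 0.674, -0.217, 0.673]
ft_force: [-0.4, -0.2, 0.8]
width: 0.0006
t 32.6 pos [0.4584 0.1126 0.2023] sleevexy [-207.1   -0.4] yaw 54.33 xax [-1.7e-03 -3.0e-04 -1.0e+00] F [-0.4 -0.2  0.8] w 0.0006 q [ 0.51  0.07 -0.86  1.84  0.05  1.26  0.58]
top 0.082 ((660.0762939453125, -31.095703125), (95.5752944946289, 92.15003967285156), 54.940330505371094) [[-5.1, -48.0], [87.0, -47.1], [86.1, 48.5], [-6.0, 47.6]]
top 0.012 ((626.853759765625, -7.09814453125), (95.9436264038086, 176.05392456054688), 54
[... 2281 characters left out ...]
oat64(57.0), [198, 210, 211]) (-55, 27, np.float64(63.0), [212, 220, 220]) (-50, 24, np.float64(63.0), [199, 208, 207]) (-45, 14, np.float64(62.0), [196, 204, 204]) (-40, 14, np.float64(63.0), [216, 224, 224]) (-35, 7, np.float64(63.0), [157, 166, 166]) (-30, 5, np.float64(60.0), [176, 185, 185]) (-25, 0, None, None) (-20, 2, np.float64(66.0), [181, 187, 188]) (-15, 8, np.float64(66.0), [205, 216, 218]) (-10, 9, np.float64(63.0), [202, 214, 219]) (-5, 6, np.float64(63.0), [212, 233, 244]) (0, 0, None, None) (5, 5, np.float64(89.0), [99, 146, 201]) (10, 11, np.float64(89.0), [99, 149, 206]) (15, 5, np.float64(89.0), [94, 141, 196]) (20, 5, np.float64(87.0), [88, 121, 163]) (25, 0, None, None)
```

```bash
python3 - <<'E'
from h import *
for n in("scene","top"):
    W=np.load(f"pics/{n}F.npy"); W0=cloud(n,np.load(f"pics/{n}0.npy"))
    l=(W[...,:2]-O)@np.array([[np.cos(YAW),-np.sin(YAW)],[np.sin(YAW),np.cos(YAW)]])*1000; z=W[...,2]*1000
    f=(abs(l[...,1])<25)&(abs(l[...,0]+75)<12)&(z>16)&(z<40); print(n,"tray face x",np.round(np.percentile(l[f][:,0],[10,50,90]),1),f.sum())
    g=(abs(l[...,1])<25)&(abs(l[...,0]-2)<10)&(z>83); print("roof front x",np.round(np.percentile(l[g][:,0],[1,5]),1))
    h=(abs(l[...,1])<22)&(abs(l[...,0]+86)<15)&(z>4.5)&(z<12); print("sill front x",np.round(np.percentile(l[h][:,0],[2,10]),1))
    for nm,c,rad in(("mug",(.636,.386),.06),("jar",(.643,.221),.05),("bun",(.384,-.166),.05),("teal",(.481,.277),.09)):
        o=[]
        for w in(W0,W):
            q=w[(np.hypot(w[...,0]-c[0],w[...,1]-c[1])<rad)&(w[...,2]>.012)][:,:2]; o.append(np.round(np.r_[q.mean(0)*1000,len(q)]).astype(int).tolist() if len(q) else None)
        print(nm,o,end=" ")
    print()
E
```

```text
scene tray face x [-75.2 -73.3 -71.2] 163
roof front x [3.7 3.9]
sill front x [-92.1 -90.6]
mug [[624, 376, 2233], [624, 376, 2224]] jar [[636, 232, 992], [636, 232, 999]] bun [[380, -155, 669], [380, -155, 670]] teal [[477, 277, 2365], [477, 267, 2694]] 
top tray face x [-74.5 -73.8 -72.8] 23
roof front x [1.8 2.1]
sill front x [-95.7 -89.7]
mug [[629, 374, 706], [630, 374, 726]] jar [[642, 223, 449], [642, 223, 450]] bun [[384, -163, 433], [384, -163, 434]] teal [[481, 265, 929], [480, 273, 800]]
```

```bash
python3 -c "
from bench import close_job
print(close_job())"
```

```text
the job is handed in; nothing more can be done
None
```

The tray is turned end for end and pushed home in its sleeve, with the full half now in the open front. I handed the job in at about 33 s of robot time.

**What I did:** I drew the tray partway out by its sides, then regripped it near the middle and lifted it clear. The turn took two stages, 110° and then 70°, with the tray set down on the sideboard in between, because the last joint could not make the half turn in one go. I led the empty end in past the rollers while holding the full half, then pushed on the full end board with closed fingers.

**Last checks:**
- **Home:** the push force dropped to zero as the tray slid in. It then met a firm stop at about 10 N, with the fingers where the tray's home position should be. The cameras put the tray's outer face at sleeve x of about -73.5 mm, against -75 mm nominal, which is within measuring error. I took this as home; there was no direct sign of the click itself.
- **Sleeve:** it moved about 1 mm or less.
- **Sachets:** they stand up to about 57–65 mm above the sideboard along the open front half (65 expected). No separate search for a dropped one was made.
- **Mug, jar and bun:** their positions are unchanged to about 1 mm.
- **Gripper:** it is clear of everything.

**What disagreed or failed:**
- The teal tray's measured centre shifted by about 10 mm in the scene camera and 8 mm the opposite way in the top camera. I put this down to the arm standing in view; nothing was felt touching it.
- The last picture could not be viewed because the 12-picture limit was reached, so the final checks rest on depth and colour numbers only.

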